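# Unlock the medicine box with its key

## Robot

A 6-joint arm with a two-finger parallel gripper is mounted at the origin on a cart in front of the work surface, level with it; the furniture and walls round the work are solid. World frame = base frame: x ahead of the robot, y to its left, z up, the work surface at z = 0. Lengths are in m, angles in rad, forces in N, time in s.
With the tool pointing down it reaches from about 0.3 to 1 m from the base axis. Payload 5.1 kg.
Tool frame: the origin (TCP) lies midway between the tips of the shut fingers; the grasp point (between the pads) lies 19 mm behind it (arm.pinch_z is the distance from the TCP to the grasp point, in m); z points along the fingers, y is the direction in which the jaws open and shut (so a half turn about z gives the same grasp; the last joint's range is limited). The gripper opens to 95 mm and grips with 3 to 60 N. Pads are 20 mm wide; open, the fingers measure 119 mm over their backs; the gripper's body (75 mm by 180 mm) begins 59 mm behind the grasp point.
Start: joints at [1.187, 0.124, 1.65, -0, 1.367, -0.083], TCP at [0.193, 0.621, 0.215] pointing down, gripper open.
Joint ranges: [-2.61, 2.61], [-1.02, 2.33], [0.03, 2.71], [-1.35, 4.49], [0.32, 2.68], [-2.91, 2.91]. Speed limits (rad/s): [2.57, 2.57, 3.14, 3.14, 3.14, 3.14].

## Interface

Orientations are given as a unit quaternion [w, x, y, z].
In Python, from station import arm gives the robot as it stands. The module is installed in compiled form; this text tells all that it offers.
- The arm moves only by the tool servo_tool, never from a script. Its argument "plan" is a list of rows, each an object with "slide": the shift along the world's x, y, z in mm, a list of three; "twist": the turn, a rotation vector about the world's x, y, z in rad, a list of three; "gripper": the opening, from 0 (shut) to 1 (fully open). A call has 1 to 20 rows; each row shifts and turns the commanded pose from where the row before left it; what a row does not reach is not made up. A row lasts 1/10 s, in which the tool goes at most 50 mm and 8.59 degrees, less where a joint would pass 70% of its speed; a pose out of reach is approached as far as the arm can. A call is refused whole if a number of a shift passes 50 or a number of a turn 0.15, either way. A call with a gripper value outside its range is refused whole. The fingers move at their own pace and stop on an object; "newtons" is the grip in N (left out, the last holds). Time passes only in rows, so rows that do not move let the fingers close. It gives the time, the measured TCP pose, the force and the opening at its end, in the units of the state.
- arm.read_state(): the state, without advancing time (a new reading comes with each control period).
- arm.capture(name): name is "scene" or "side" or "wrist"; returns a dict with "pixels" (400x640x3 uint8, blue, green, red), "intrinsics" (3x3 intrinsics, pixels), "R" (3x3) and "t" (3): a world point X has camera coordinates R X + t. Camera axes: x right, y down, z forward; pixel columns grow to the right and rows downward; lengths in m; the calibration is good to about 2 mm. The wrist camera is an equidistant fisheye: a pixel r from the principal point sees the ray r / f radians off the axis. A picture is of the moment at which its call begins. There is no depth.
- arm.close_job(): hands the job in, once; it reports no verdict.
The state is a dict: "clock": time; "q": joint angles; "joint_vel": joint speeds; "tau": joint torques, N m; "tool_pos": TCP position; "ee_rot": TCP orientation; "force": force on the tool from outside, world axes, zero at the start; "torque": the same for the moment, N m; "width": finger opening in m.
Only numpy, scipy, OpenCV 4.12 (cv2) and the standard library are available. Lean on these libraries where they do the work, as an engineer would, in place of code of your own. Each camera call takes 0.05 s, during which the arm holds its last target.

## Task

Take the key out of its wooden stand, push it gently all the way home into the lock on the white medicine box, feeling for the slot, then turn it clockwise, up to a quarter turn, until the bolt lets go and the sprung lid pops up. Leave the key in the lock in its turned position, never force it (keep well below 35 N on the key), and do not knock the things around about.

Things in the scene. Friction and masses are not known exactly. Their poses are not given: they have to be found in the camera images.
- key_grip (a point): Middle of the key's flat black head, to be grasped from above. The key stands upright in the wooden stand, tip down. Axes: z up the shank, x across the head's thickness (close the fingers along x), y along its width. Head 10 (x) x 34 (y) x 40 (z) mm. Below the head a steel collar 16 mm across, 6 mm high, a shank 5 mm thick, then the flat bit. The key is the same turned half round.
- key_tip (a point): Middle of the end face of the key's steel bit, 52 mm below key_grip; axes as key_grip. The bit is 4 (x) x 16 (y) x 16 (z) mm. The collar's underside, the depth stop, is 26 mm above the tip.
- key_stand: Fixed wooden block 60 (x) x 80 (y) x 45 (z) mm, origin at the centre of its underside; slot 20 mm (y) x 8 mm (x), 30 mm deep, in the middle of its top. The key rests on its collar on the block's top.
- box: Fixed white steel medicine box 210 (x) x 180 (y) x 90 (z) mm, origin at the centre of its underside, front (toward the robot) at -x. Its top is a fixed front deck 75 mm deep, with the lock, and behind it the lid. The lock counts as part of the box.
- lock_seat (a point): Nominal centre of the lock's steel plate (50 x 68 mm), at the plate's top face, 93 mm above the worktop; axes as the box's. The lock is mounted with play: the true centre of its key slot lies up to 4.5 mm either way of this point in x and up to 9 mm in y, which is not measured and must be felt or seen. Its direction is true and it does not yield.
- lock_plug (a joint): Turn of the lock's hidden plug, rad: 0 locked (at the start), grows as the key turns clockwise seen from above, stop at 1.5. Resists with about 0.06 N m and stays where it is left. The bolt lets go of the lid somewhere between 0.6 and 1.15, differing each time. The key has up to 0.3 rad of play in it, so the hand must turn farther than the plug.
- box_lid (a joint): Lid of the box, hinged on the far edge, rad: 0 shut, held by the bolt; once released a spring lifts it by itself to 0.30 (its front edge rises 40 mm, 40 mm behind the lock's centre).
- lemon_1: Bystander: a lemon, 72x55x56 mm; leave alone.
- salt_jar: Bystander: a glass jar with a brown lid, 68 mm across, 88 mm high, origin under its centre; leave alone.
- spice: Bystander: a slim spice jar with a green cap, 46 mm across, 106 mm high, origin under its centre; leave alone.
- garlic: Bystander: a garlic bulb, 56 mm; leave alone.
- key: The key as a whole, 60 g, origin at its tip (as key_tip). The lock plate's slot for the bit is 7 mm (box x) by 19 mm (box y), square-edged: key x goes along box x, either way round. Fully home, the collar rests on the plate and the tip is 26 mm below it; the bit can turn only with the tip more than 24 mm below the plate's top.
Not all that is in view belongs to the job. Of the things that look like the key, the larger one is meant.

How it is judged:
By the outcome, as a careful person would: the job done as asked, in the order asked, and still so for the second after the job is handed in, with the robot touching nothing.
It also fails if it takes over 72 s, if anything falls off the work surface, if the arm or the gripper's body presses on something with over 40 N, if the wrist force passes 120 N, or if a joint passes its speed limit or range.

## Working session

There is one attempt and no reset: what is moved stays moved. The work goes in short steps, Python scripts to look and compute and a tool call to move; the robot and the scene stay as the last step left them, time stands still between calls to the robot, and variables do not carry over. Pictures are saved under pics/ and viewed, and the job is handed in when it is done.

Besides the shell and the picture viewer there is one more tool, called after ">>>" as name(argument=value, ...) on one line, values as JSON. servo_tool: Moves the arm, as the interface text tells. Its arguments: {"type":"object","properties":{"plan":{"type":"array"},"newtons":{"type":"number"}},"required":["plan"]}

```bash
mkdir -p pics
cat > h.py <<'E'
import numpy as np, cv2
from station import arm
def cap(n,tag=None):
    c=arm.capture(n); c['pixels']=np.array(c['pixels']); 
    for k in('intrinsics','R','t'): c[k]=np.array(c[k])
    if tag: cv2.imwrite(f'pics/{tag}.png',c['pixels'])
    return c
def ray(c,u,v,fish=False):
    K=c['intrinsics']; x=(u-K[0,2])/K[0,0]; y=(v-K[1,2])/K[1,1]
    if fish:
        th=np.hypot(x,y); s=np.sin(th)/th if th>1e-9 else 1; d=np.array([x*s,y*s,np.cos(th)])
    else: d=np.array([x,y,1.])
    d=c['R'].T@d; o=-c['R'].T@c['t']; return o,d/np.linalg.norm(d)
def onz(c,u,v,z,fish=False):
    o,d=ray(c,u,v,fish); return o+d*(z-o[2])/d[2]
def proj(c,X,fish=False):
    p=c['R']@np.array(X)+c['t'];K=c['intrinsics']
    if fish:
        r=np.hypot(p[0],p[1]);th=np.arctan2(r,p[2]);x,y=p[0]/r*th,p[1]/r*th
    else: x,y=p[0]/p[2],p[1]/p[2]
    return np.array([K[0,0]*x+K[0,2],K[1,1]*y+K[1,2]])
def tri(c1,p1,c2,p2,f1=False,f2=False):
    o1,d1=ray(c1,*p1,f1);o2,d2=ray(c2,*p2,f2)
    A=np.stack([d1,-d2],1);s=np.linalg.lstsq(A,o2-o1,rcond=None)[0]
    a=o1+s[0]*d1;b=o2+s[1]*d2;return (a+b)/2,np.linalg.norm(a-b)
E
python3 - <<'E'
from h import *
for n in('scene','side','wrist'):
    c=cap(n,n+'0');print(n,c['intrinsics'].tolist(),(-c['R'].T@c['t']).round(3))
print(arm.read_state(),arm.pinch_z)
E
```

```text
scene [[470.2621100014854, 0.0, 324.2906898434721], [0.0, 470.2621100014854, 209.6865196594653], [0.0, 0.0, 1.0]] [-0.273 -0.545  1.03 ]
side [[363.0044205882642, 0.0, 317.2787700994439], [0.0, 363.0044205882642, 194.73149208124306], [0.0, 0.0, 1.0]] [0.455 0.808 0.497]
wrist [[309.70691628693146, 0.0, 320.2363870393159], [0.0, 309.70691628693146, 201.30695424981784], [0.0, 0.0, 1.0]] [0.116 0.644 0.383]
{'clock': 0.15, 'q': array([ 1.18738544e+00,  1.24332941e-01,  1.65132516e+00, -3.32483722e-05,
        1.36750082e+00, -8.26194598e-02]), 'joint_vel': array([-0.00077376, -0.0009269 , -0.00582137,  0.00052991, -0.00103055,
       -0.00119294]), 'tau': array([ 4.52320073e-04, -4.18196189e+01, -3.60470688e+01,  7.75010884e-02,
        4.69712529e-02, -8.32206410e-05]), 'tool_pos': array([0.19244623, 0.62034947, 0.21370468]), 'ee_rot': array([-1.64995548e-04,  1.49826015e-01,  9.88712067e-01, -7.65726682e-04]), 'force': array([ 0.53978659, -0.04016482,  0.53863477]), 'torque': array([-0.03018137,  0.00609311, -0.04897333]), 'width': 0.09531485856523468} 0.0188
```

View pics/scene0.png

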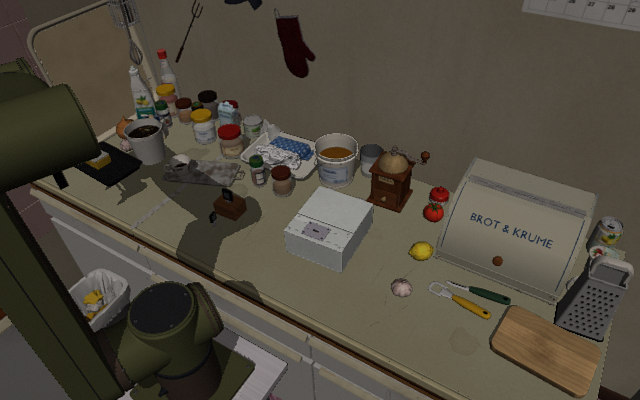

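View pics/side0.png

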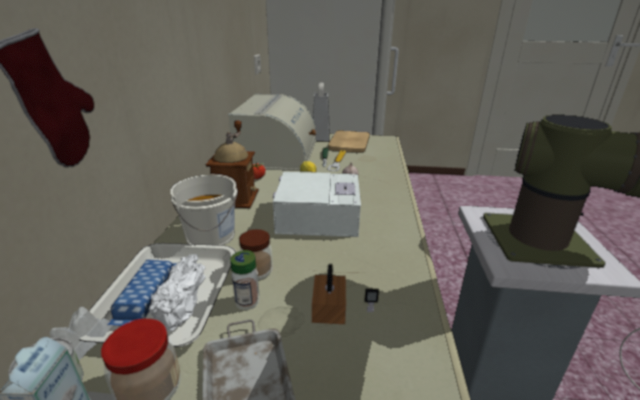

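View pics/wrist0.png

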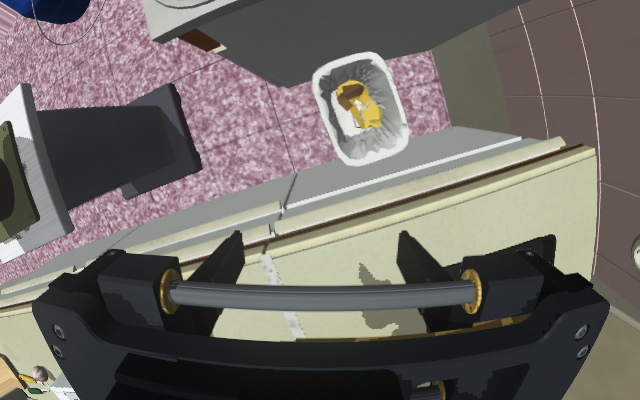

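Candidates: the black head on the wooden stand (scene 228,195; side 331,275), and a small black-headed item on the table (scene 212,217; side 372,296). I expect it to be the first; checking with close crops.

Run:
```python
import cv2,numpy as np
a=cv2.imread('pics/scene0.png')[175:235,185:265];b=cv2.imread('pics/side0.png')[250:335,295:395]
a=cv2.resize(a,None,fx=5,fy=5,interpolation=cv2.INTER_CUBIC);b=cv2.resize(b,(400,340),interpolation=cv2.INTER_CUBIC)
o=np.zeros((340,800,3),np.uint8);o[:300,:400]=a;o[:340,400:]=b
cv2.imwrite('pics/crop1.png',cv2.convertScaleAbs(o,alpha=2))
c=cv2.imread('pics/scene0.png')[180:275,275:385];d=cv2.imread('pics/side0.png')[165:245,265:370]
o=np.zeros((380,800,3),np.uint8);o[:342,:396]=cv2.resize(c,None,fx=3.6,fy=3.6,interpolation=cv2.INTER_CUBIC);o[:304,400:799]=cv2.resize(d,None,fx=3.8,fy=3.8,interpolation=cv2.INTER_CUBIC)
cv2.imwrite('pics/crop2.png',o)
```

```text
(no output)
```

View pics/crop1.png

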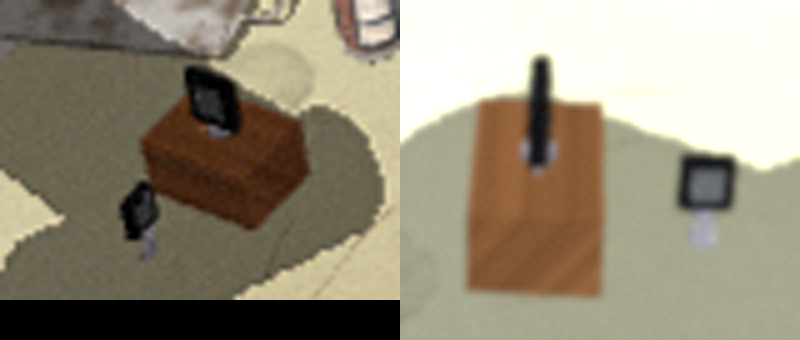

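View pics/crop2.png

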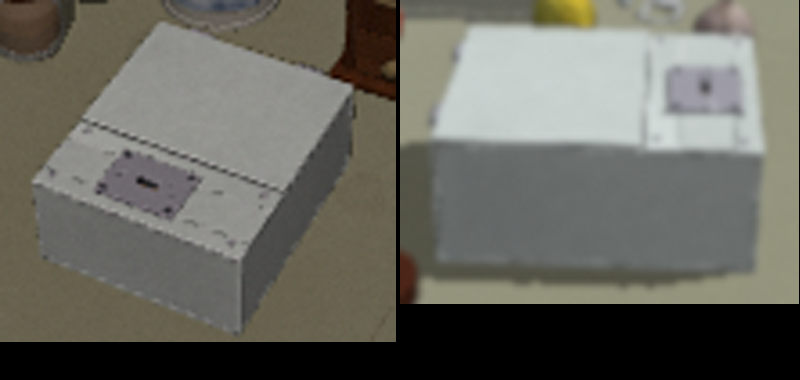

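Run:
```python
from h import *
s=cap('scene');d=cap('side')
print('head',tri(s,(227.4,194.6),d,(330.0,278)))
print('small head',tri(s,(212.8,217),d,(371.8,296)))
for n,p in dict(L=(213.4,203.6),F=(237.4,212),R=(245.6,200)).items(): print(n,onz(s,*p,.045).round(4))
for n,p in dict(a=(415+65,103),b=(600,103),c=(600,218),e=(470,218)).items():
    u=(p[0]-400)/4+295;v=p[1]/4+250;print('side',n,onz(d,u,v,.045).round(4))
print('slot',onz(s,316.1,230.6,.093).round(4),onz(d,345.5,188.2,.093).round(4),tri(s,(316.1,230.6),d,(345.5,188.2)))
for n,p in dict(tl=(118,150),tr=(201,178),br=(178,216),bl=(98,188)).items():
    print('plate',n,onz(s,p[0]/3.6+275,p[1]/3.6+180,.093).round(4))
for n,p in dict(fl=(36,180),fr=(242,250),br=(352,92),bl=(160,25)).items():
    print('box',n,onz(s,p[0]/3.6+275,p[1]/3.6+180,.09).round(4))
```

```text
head (array([0.48905194, 0.293756  , 0.06932076]), np.float64(0.0030188287413039114))
small head (array([0.41253098, 0.29474595, 0.03655841]), np.float64(0.0038152119998911215))
L [0.4555 0.3257 0.045 ]
F [0.4633 0.2367 0.045 ]
R [0.519  0.2489 0.045 ]
side a [0.5186 0.2627 0.045 ]
side b [0.4616 0.2558 0.045 ]
side c [0.4581 0.3322 0.045 ]
side e [0.5139 0.3389 0.045 ]
slot [ 0.4786 -0.0385  0.093 ] [ 0.4751 -0.03    0.093 ] (array([ 0.47726351, -0.03754121,  0.09091625]), np.float64(0.004850255870396719))
plate tl [4.965e-01 4.000e-04 9.300e-02]
plate tr [ 0.5029 -0.0715  0.093 ]
plate br [ 0.4599 -0.0769  0.093 ]
plate bl [ 0.4541 -0.0087  0.093 ]
box fl [0.4394 0.0393 0.09  ]
box fr [ 0.4568 -0.1342  0.09  ]
box br [ 0.6505 -0.1264  0.09  ]
box bl [0.6437 0.0527 0.09  ]
```

>>> servo_tool(plan=[{"slide": [10, -10, 0], "twist": [0, 0, -0.04], "gripper": 0.5}, {"slide": [20, -22, 0], "twist": [0, 0, -0.08], "gripper": 0.5}, {"slide": [20, -22, 0], "twist": [0, 0, -0.08], "gripper": 0.5}, {"slide": [20, -22, 0], "twist": [0, 0, -0.08], "gripper": 0.5}, {"slide": [20, -22, 0], "twist": [0, 0, -0.08], "gripper": 0.5}, {"slide": [20, -22, 0], "twist": [0, 0, -0.08], "gripper": 0.5}, {"slide": [20, -22, 0], "twist": [0, 0, -0.08], "gripper": 0.5}, {"slide": [20, -22, 0], "twist": [0, 0, -0.08], "gripper": 0.5}, {"slide": [20, -22, 0], "twist": [0, 0, -0.08], "gripper": 0.5}, {"slide": [20, -22, 0], "twist": [0, 0, -0.08], "gripper": 0.5}, {"slide": [20, -22, 0], "twist": [0, 0, -0.08], "gripper": 0.5}, {"slide": [20, -22, 0], "twist": [0, 0, -0.08], "gripper": 0.5}, {"slide": [20, -22, 0], "twist": [0, 0, -0.08], "gripper": 0.5}, {"slide": [20, -22, 0], "twist": [0, 0, -0.08], "gripper": 0.5}, {"slide": [20, -22, 0], "twist": [0, 0, -0.08], "gripper": 0.5}, {"slide": [6, -9, 0], "twist": [0, 0, -0.02], "gripper": 0.5}, {"slide": [0, 0, 0], "twist": [0, 0, 0], "gripper": 0.5}])

```text
clock: 1.95
tool_pos: [0.4892, 0.2923, 0.2146]
ee_rot: [-0.0, 0.676, 0.737, -0.0]
force: [-0.8, 0.6, -0.4]
width: 0.0478
```

Run:
```python
from h import *
s=arm.read_state();print(s['tool_pos'],s['ee_rot'],s['q'],s['width'],s['force'],s['clock'])
for n in('scene','side','wrist'):cap(n,n+'1')
```

```text
[0.48917883 0.29230351 0.21461502] [-4.63822140e-05  6.75599046e-01  7.37269225e-01 -1.25407573e-04] [ 4.44414384e-01 -5.23899890e-02  1.83136381e+00 -8.29505388e-06
  1.36288613e+00  3.57173628e-01] 0.047791663657972994 [-0.79761847  0.58778305 -0.35612169] 1.95
```

View pics/wrist1.png

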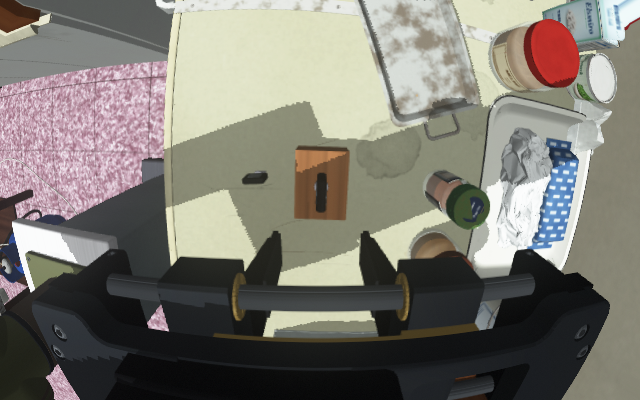

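The wrist view shows the stand at (322,183) with the key head at (321,192), between and ahead of the open fingers; the small decoy is at (255,177). Measuring precisely.

Run:
```python
from h import *
c=cap('wrist');im=c['pixels']
cv2.imwrite('pics/w1c.png',cv2.resize(im[140:230,275:370],None,fx=6,fy=6,interpolation=cv2.INTER_CUBIC))
hsv=cv2.cvtColor(im,cv2.COLOR_BGR2HSV);H,S,V=cv2.split(hsv)
roi=np.zeros(V.shape,np.uint8);roi[143:225,288:356]=1
m=((V<60)&(roi>0)).astype(np.uint8)
n,l,st,ce=cv2.connectedComponentsWithStats(m);print(st[1:],ce[1:])
w=((S>100)&(H<20)&(roi>0)).astype(np.uint8)
n,l,st,ce=cv2.connectedComponentsWithStats(w);print(st[1:])
```

```text
[[316 173  11  39 363]] [[320.96969697 192.66942149]]
[[ 294  147   56   73 3326]]
```

View pics/w1c.png

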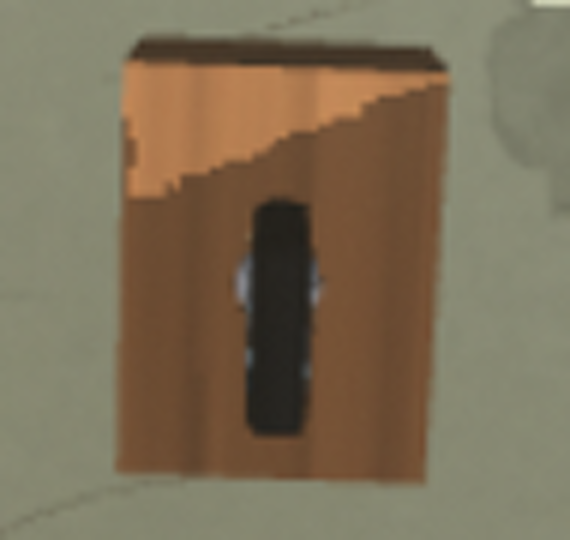

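Run:
```python
from h import *
c=cap('wrist')
P={}
for n,p in dict(TL=(125,60),TR=(448,72),BR=(425,483),BL=(117,472)).items():
    P[n]=onz(c,p[0]/6+275-.4,p[1]/6+140-.4,.045,True);print(n,P[n].round(4))
C=sum(P.values())/4;print('stand',C)
for a,b in(('BL','BR'),('TL','TR'),('BR','TR'),('BL','TL')):
    d=P[b]-P[a];print(a,b,np.linalg.norm(d[:2]).round(4),np.degrees(np.arctan2(d[1],d[0])).round(2))
for p in((275,434),(282,202),(278,318)):
  for z in (.091,.051): print(p,z,onz(c,p[0]/6+275-.4,p[1]/6+140-.4,z,True).round(4))
for p in((252,215),(308,215),(247,425),(305,425)): print(p,onz(c,p[0]/6+275-.4,p[1]/6+140-.4,.091,True).round(4))
```

```text
TL [0.457  0.3315 0.045 ]
TR [0.5162 0.3347 0.045 ]
BR [0.5209 0.2549 0.045 ]
BL [0.4612 0.2517 0.045 ]
stand [0.48882011 0.29319426 0.045     ]
BL BR 0.0598 3.13
TL TR 0.0593 3.18
BR TR 0.08 93.42
BL TL 0.0799 93.04
(275, 434) 0.091 [0.4896 0.2775 0.091 ]
(275, 434) 0.051 [0.4908 0.2642 0.051 ]
(282, 202) 0.091 [0.4871 0.3166 0.091 ]
(282, 202) 0.051 [0.488  0.3087 0.051 ]
(278, 318) 0.091 [0.4882 0.2973 0.091 ]
(278, 318) 0.051 [0.4893 0.2868 0.051 ]
(252, 215) [0.4825 0.314  0.091 ]
(308, 215) [0.4914 0.3148 0.091 ]
(247, 425) [0.4848 0.2786 0.091 ]
(305, 425) [0.4944 0.2795 0.091 ]
```

>>> servo_tool(plan=[{"slide": [-0.4, 1, -20], "twist": [0, 0, -0.03], "gripper": 0.5}, {"slide": [0, 0, -30], "twist": [0, 0, 0], "gripper": 0.5}, {"slide": [0, 0, -30], "twist": [0, 0, 0], "gripper": 0.5}, {"slide": [0, 0, -30], "twist": [0, 0, 0], "gripper": 0.5}, {"slide": [0, 0, -20], "twist": [0, 0, 0], "gripper": 0.5}, {"slide": [0, 0, -15], "twist": [0, 0, 0], "gripper": 0.5}, {"slide": [0, 0, -10], "twist": [0, 0, 0], "gripper": 0.5}, {"slide": [0, 0, -7], "twist": [0, 0, 0], "gripper": 0.5}, {"slide": [0, 0, 0], "twist": [0, 0, 0], "gripper": 0.5}, {"slide": [0, 0, 0], "twist": [0, 0, 0], "gripper": 0.5}])

```text
clock: 3.2
tool_pos: [0.4888, 0.2952, 0.0535]
ee_rot: [0.0, 0.686, 0.728, 0.001]
force: [-0.0, -0.2, 0.4]
width: 0.0476
```

Run:
```python
from h import *
cap('wrist','w2');d=cap('side')['pixels'][230:320,280:400];cv2.imwrite('pics/s2.png',cv2.resize(d,None,fx=5,fy=5))
```

```text
(no output)
```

View pics/w2.png

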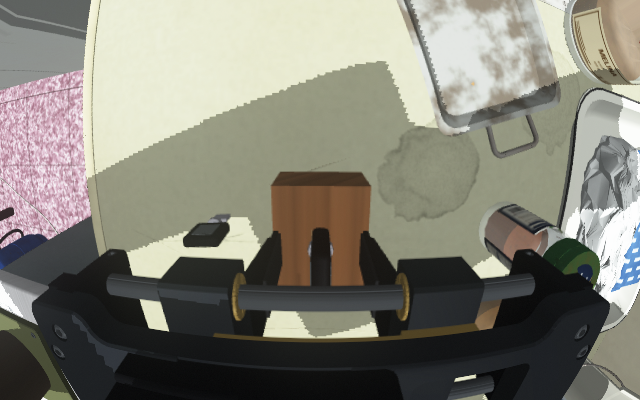

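View pics/s2.png

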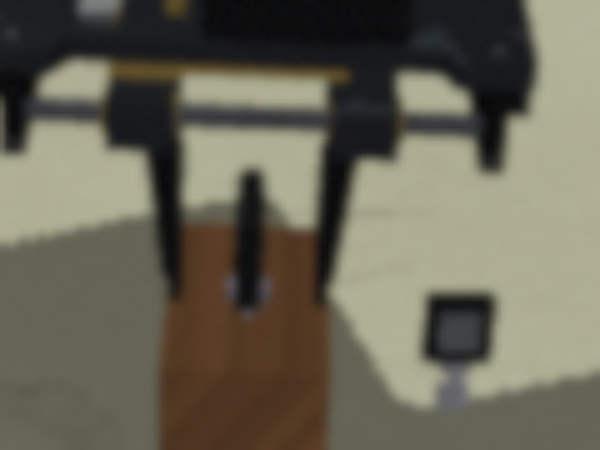

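The key is centred between the fingers (head at wrist (320,255), side view the same). Closing.

>>> servo_tool(plan=[{"slide": [0, -1.5, 0], "twist": [0, 0, 0], "gripper": 0.3}, {"slide": [0, 0, 0], "twist": [0, 0, 0], "gripper": 0.1}, {"slide": [0, 0, 0], "twist": [0, 0, 0], "gripper": 0.0}, {"slide": [0, 0, 0], "twist": [0, 0, 0], "gripper": 0.0}, {"slide": [0, 0, 0], "twist": [0, 0, 0], "gripper": 0.0}, {"slide": [0, 0, 0], "twist": [0, 0, 0], "gripper": 0.0}, {"slide": [0, 0, 0], "twist": [0, 0, 0], "gripper": 0.0}], newtons=25)

```text
clock: 4.0
tool_pos: [0.4882, 0.2933, 0.0526]
ee_rot: [0.0, 0.686, 0.728, -0.0]
force: [-0.3, -0.1, 0.3]
width: 0.0096
```

>>> servo_tool(plan=[{"slide": [0, 0, 10], "twist": [0, 0, 0], "gripper": 0}, {"slide": [0, 0, 20], "twist": [0, 0, 0], "gripper": 0}, {"slide": [0, 0, 30], "twist": [0, 0, 0], "gripper": 0}, {"slide": [0, 0, 30], "twist": [0, 0, 0], "gripper": 0}, {"slide": [0, -10, 30], "twist": [0, 0, 0], "gripper": 0}, {"slide": [0, -20, 30], "twist": [0, 0, 0], "gripper": 0}, {"slide": [-1, -30, 30], "twist": [0, 0, 0], "gripper": 0}, {"slide": [-1, -33, 17], "twist": [0, 0, 0], "gripper": 0}, {"slide": [-1, -33, 0], "twist": [0, 0, 0], "gripper": 0}, {"slide": [-1, -33, 0], "twist": [0, 0, 0], "gripper": 0}, {"slide": [-1, -33, 0], "twist": [0, 0, 0], "gripper": 0}, {"slide": [-1, -33, 0], "twist": [0, 0, 0], "gripper": 0}, {"slide": [-1, -33, 0], "twist": [0, 0, 0], "gripper": 0}, {"slide": [-1, -33, 0], "twist": [0, 0, 0], "gripper": 0}, {"slide": [-1, -30, 0], "twist": [0, 0, 0], "gripper": 0}, {"slide": [-1, -25, 0], "twist": [0, 0, 0], "gripper": 0}, {"slide": [0, -14, 0], "twist": [0, 0, 0], "gripper": 0}, {"slide": [0, 0, 0], "twist": [0, 0, 0], "gripper": 0}, {"slide": [0, 0, 0], "twist": [0, 0, 0], "gripper": 0}])

```text
clock: 5.9
tool_pos: [0.4782, -0.0662, 0.2498]
ee_rot: [-0.0, 0.686, 0.728, 0.0]
force: [0.3, 0.3, 0.2]
width: 0.0101
```

Run:
```python
from h import *
c=cap('wrist','w3');print(arm.read_state())
im=c['pixels'];cv2.imwrite('pics/w3c.png',cv2.resize(im[150:290,260:390],None,fx=4,fy=4,interpolation=cv2.INTER_CUBIC))
d=cap('side','s3')
```

```text
{'clock': 5.95, 'q': array([-2.48502461e-01, -2.76840077e-01,  1.96918607e+00,  5.23236939e-04,
        1.44931776e+00, -3.09243632e-01]), 'joint_vel': array([ 0.01127619,  0.00063623,  0.00159273, -0.00384452, -0.00183918,
       -0.00216799]), 'tau': array([-4.88826670e-01, -2.42155445e+01, -3.70262361e+01,  4.83762554e-02,
        5.69567329e-02,  1.92178268e-03]), 'tool_pos': array([ 0.47824877, -0.06589913,  0.24978251]), 'ee_rot': array([-1.57073280e-04,  6.85331823e-01,  7.28230886e-01,  2.09834286e-04]), 'force': array([0.06273201, 0.40778739, 0.12432149]), 'torque': array([-0.09163146,  0.03982319, -0.01350399]), 'width': 0.009738341426860505}
```

View pics/w3.png

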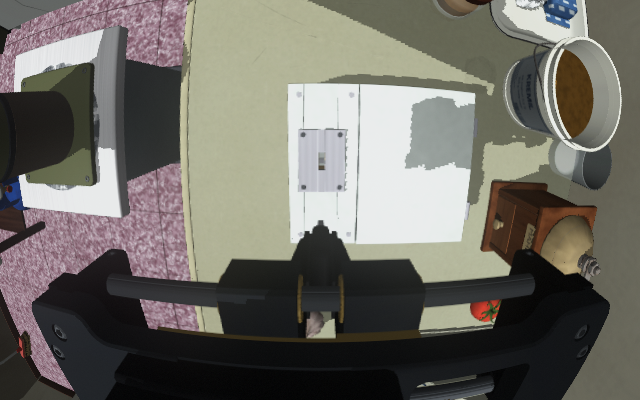

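View pics/w3c.png

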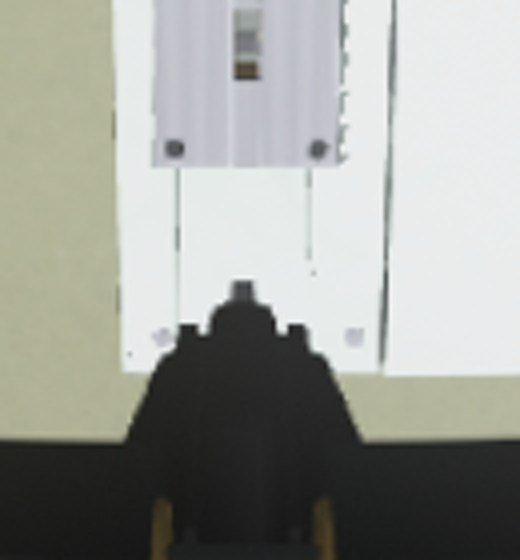

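View pics/s3.png

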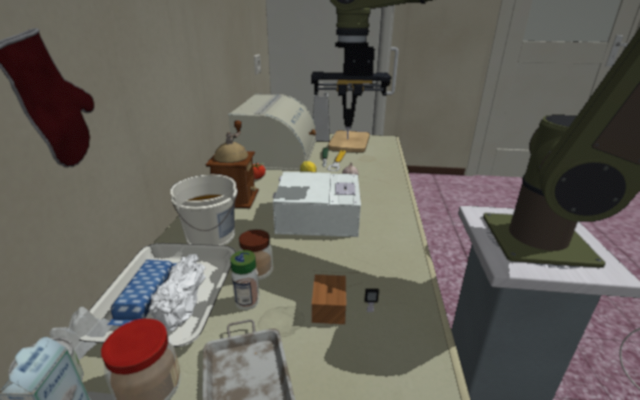

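The key hangs between the fingers (tip at wrist ~(321,221)); the lock plate is at (322,160) with the slot at ~(321,161).

Run:
```python
from h import *
im=cv2.imread('pics/w3.png');cv2.imwrite('pics/w3d.png',cv2.resize(im[120:200,290:355],None,fx=7,fy=7,interpolation=cv2.INTER_NEAREST))
cv2.imwrite('pics/w3e.png',cv2.resize(im[210:250,295:350],None,fx=8,fy=8,interpolation=cv2.INTER_NEAREST))
```

```text
(no output)
```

View pics/w3d.png

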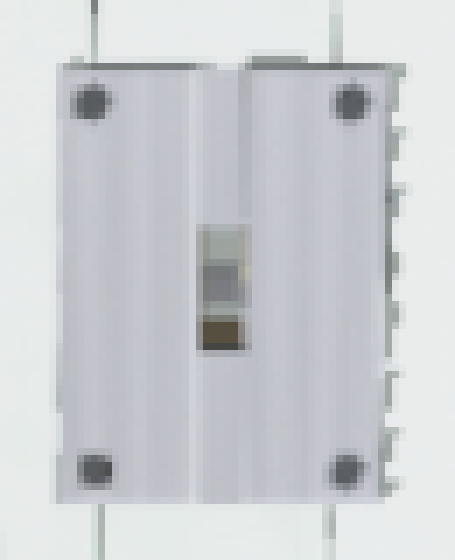

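View pics/w3e.png

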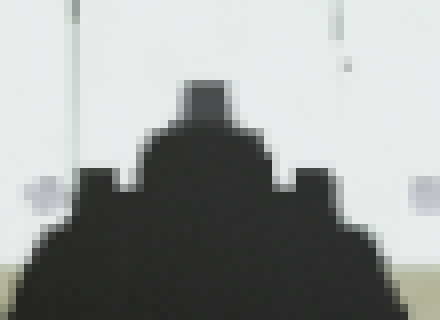

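Run:
```python
from h import *
c=cap('wrist');f=lambda p,z:onz(c,p[0]/7+290-.5,p[1]/7+120-.5,z,True)
print('cam',(-c['R'].T@c['t']).round(4))
P=[f(p,.093) for p in((60,65),(385,65),(380,500),(60,500))]
print('plate',*[p.round(4)[:2] for p in P],sum(P)/4)
for a,b in((0,1),(3,2),(3,0),(2,1)):
    d=P[b]-P[a];print(np.linalg.norm(d[:2]).round(4),np.degrees(np.arctan2(d[1],d[0])).round(2))
S=[f(p,.093) for p in((198,226),(247,226),(245,352),(198,352))]
print('slot',*[p.round(4)[:2] for p in S],sum(S)/4)
# box edges
B=[onz(c,*p,.09,True) for p in((288,84.5),(475,93),(462,240.5),(291,243))]
print('box',*[p.round(4)[:2] for p in B])
for a,b in((0,1),(3,2),(3,0),(2,1)):
    d=B[b]-B[a];print(np.linalg.norm(d[:2]).round(4),np.degrees(np.arctan2(d[1],d[0])).round(2))
t=(207/8+295-.5,82/8+210-.5)
for z in(.216,):print('tip far-edge',onz(c,*t,z,True))
for x in (183,231):print(onz(c,x/8+294.5,85/8+209.5,.216,True))
```

```text
cam [0.4733 0.0142 0.4191]
plate [ 0.4511 -0.004 ] [ 0.4996 -0.0009] [ 0.504  -0.0681] [ 0.4543 -0.0712] [ 0.47726626 -0.03605146  0.093     ]
0.0486 3.59
0.0498 3.57
0.0673 92.76
0.0673 93.77
slot [ 0.4732 -0.0272] [ 0.4806 -0.0267] [ 0.4815 -0.0461] [ 0.4744 -0.0466] [ 0.4774142  -0.03664999  0.093     ]
box [0.4377 0.0426] [0.6466 0.0565] [ 0.6591 -0.1223] [ 0.4484 -0.135 ]
0.2094 3.79
0.2111 3.45
0.1779 93.45
0.1792 94.02
tip far-edge [ 0.47789044 -0.05873344  0.216     ]
[ 0.47582104 -0.05914129  0.216     ]
[ 0.47999448 -0.05888123  0.216     ]
```

>>> servo_tool(plan=[{"slide": [-0.6, 10, -10], "twist": [0, 0, 0], "gripper": 0}, {"slide": [0, 15, -20], "twist": [0, 0, 0], "gripper": 0}, {"slide": [0, 5, -20], "twist": [0, 0, 0], "gripper": 0}, {"slide": [0, 0, -20], "twist": [0, 0, 0], "gripper": 0}, {"slide": [0, 0, -15], "twist": [0, 0, 0], "gripper": 0}, {"slide": [0, 0, -15], "twist": [0, 0, 0], "gripper": 0}, {"slide": [0, 0, -10], "twist": [0, 0, 0], "gripper": 0}, {"slide": [0, 0, -6], "twist": [0, 0, 0], "gripper": 0}, {"slide": [0, 0, 0], "twist": [0, 0, 0], "gripper": 0}, {"slide": [0, 0, 0], "twist": [0, 0, 0], "gripper": 0}, {"slide": [0, 0, 0], "twist": [0, 0, 0], "gripper": 0}])

```text
clock: 7.15
tool_pos: [0.4783, -0.0369, 0.1346]
ee_rot: [0.001, 0.686, 0.728, 0.0]
force: [-1.1, 0.3, 0.0]
width: 0.0099
```

Run:
```python
from h import *
c=cap('wrist','w4');s=arm.read_state();print(s['tool_pos'],s['force'],s['torque'])
im=c['pixels'];cv2.imwrite('pics/w4c.png',cv2.resize(im[190:270,280:365],None,fx=7,fy=7,interpolation=cv2.INTER_NEAREST))
d=cap('side')['pixels'];cv2.imwrite('pics/s4.png',cv2.resize(d[120:220,290:410],None,fx=5,fy=5,interpolation=cv2.INTER_CUBIC))
```

```text
[ 0.47822988 -0.03689946  0.13459941] [ 0.36311254  0.29102331 -0.16795614] [-0.09377792  0.04356686  0.01150338]
```

View pics/w4c.png

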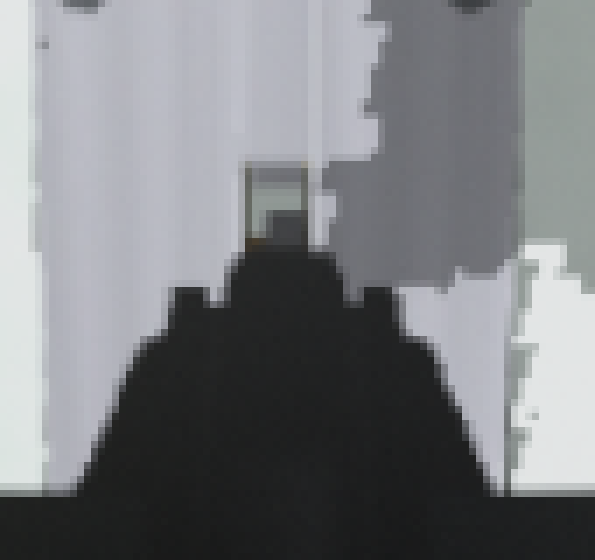

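View pics/s4.png

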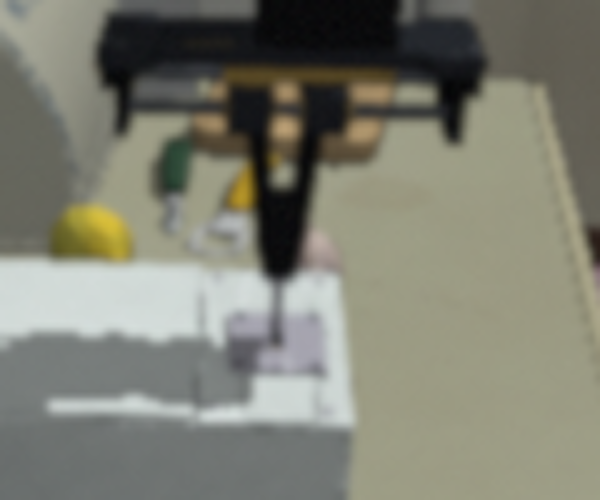

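Run:
```python
from h import *
c=cap('wrist');s=arm.read_state();print(s['tool_pos'])
f=lambda u,v,z:onz(c,u/7+280-.5,v/7+190-.5,z,True).round(4)
print('slot +y end',f(246,163,.093),f(307,163,.093))
for z in(.099,.101,.1025):print('bit end',f(271,213,z),f(307,213,z))
```

```text
[ 0.47804495 -0.0368287   0.13438613]
slot +y end [ 0.4736 -0.0276  0.093 ] [ 0.4798 -0.0273  0.093 ]
bit end [ 0.4764 -0.0308  0.099 ] [ 0.48   -0.0305  0.099 ]
bit end [ 0.4763 -0.03    0.101 ] [ 0.4799 -0.0298  0.101 ]
bit end [ 0.4763 -0.0295  0.1025] [ 0.4799 -0.0293  0.1025]
```

>>> servo_tool(plan=[{"slide": [-1.3, 0.8, 0], "twist": [0, 0, 0], "gripper": 0}, {"slide": [0, 0, 0], "twist": [0, 0, 0], "gripper": 0}, {"slide": [0, 0, -1], "twist": [0, 0, 0], "gripper": 0}, {"slide": [0, 0, -1], "twist": [0, 0, 0], "gripper": 0}, {"slide": [0, 0, -1], "twist": [0, 0, 0], "gripper": 0}, {"slide": [0, 0, -1], "twist": [0, 0, 0], "gripper": 0}, {"slide": [0, 0, -1], "twist": [0, 0, 0], "gripper": 0}, {"slide": [0, 0, -1], "twist": [0, 0, 0], "gripper": 0}, {"slide": [0, 0, 0], "twist": [0, 0, 0], "gripper": 0}, {"slide": [0, 0, 0], "twist": [0, 0, 0], "gripper": 0}])

```text
clock: 8.3
tool_pos: [0.4763, -0.0359, 0.1276]
ee_rot: [-0.0, 0.686, 0.728, -0.0]
force: [0.6, 0.0, 0.1]
width: 0.0102
```

Run:
```python
from h import *
c=cap('wrist','w5');s=arm.read_state();print(s['tool_pos'],s['force'],s['torque'])
im=c['pixels'];cv2.imwrite('pics/w5c.png',cv2.resize(im[200:260,290:355],None,fx=8,fy=8,interpolation=cv2.INTER_NEAREST))
```

```text
[ 0.47632026 -0.03590754  0.12768013] [-0.10375312  0.31609483 -0.51959728] [-0.06532096  0.11601345  0.04859013]
```

View pics/w5c.png

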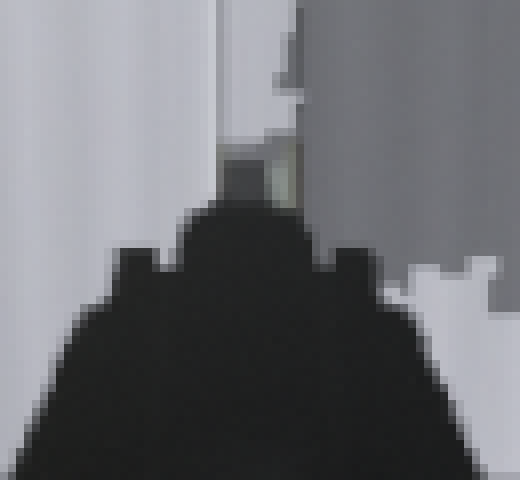

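>>> servo_tool(plan=[{"slide": [1.1, -0.2, 0], "twist": [0, 0, 0], "gripper": 0}, {"slide": [0, 0, 0], "twist": [0, 0, 0], "gripper": 0}, {"slide": [0, 0, 0], "twist": [0, 0, 0], "gripper": 0}])

```text
clock: 8.65
tool_pos: [0.4775, -0.0361, 0.1277]
ee_rot: [0.0, 0.686, 0.728, 0.0]
force: [0.3, 0.3, -0.1]
width: 0.0096
```

Run:
```python
from h import *
c=cap('wrist','w6');s=arm.read_state();print(s['tool_pos'],s['force'],s['torque'])
im=c['pixels'];cv2.imwrite('pics/w6c.png',cv2.resize(im[200:260,290:355],None,fx=8,fy=8,interpolation=cv2.INTER_NEAREST))
```

```text
[ 0.47743889 -0.03614265  0.12770232] [-0.05789715  0.46955727  0.16740215] [-0.08554541  0.05750299 -0.02510291]
```

View pics/w6c.png

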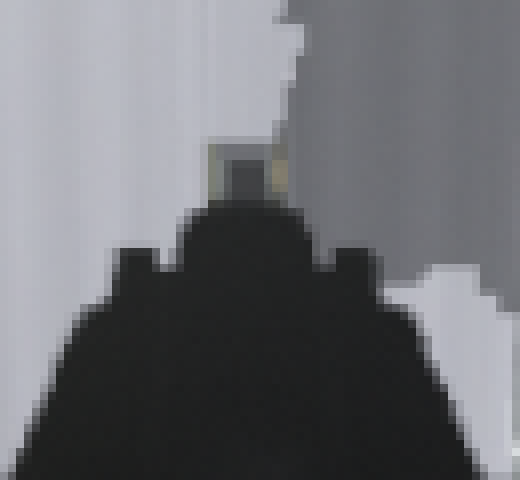

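The bit (px 227–267) now sits centred in the slot (208–290). Descending gently in stages.

>>> servo_tool(plan=[{"slide": [0, 0, -1], "twist": [0, 0, 0], "gripper": 0}, {"slide": [0, 0, -1], "twist": [0, 0, 0], "gripper": 0}, {"slide": [0, 0, -1], "twist": [0, 0, 0], "gripper": 0}, {"slide": [0, 0, -1], "twist": [0, 0, 0], "gripper": 0}, {"slide": [0, 0, 0], "twist": [0, 0, 0], "gripper": 0}, {"slide": [0, 0, 0], "twist": [0, 0, 0], "gripper": 0}])

```text
clock: 9.3
tool_pos: [0.4774, -0.0361, 0.1236]
ee_rot: [-0.0, 0.686, 0.728, -0.0]
force: [0.2, -0.5, -0.8]
width: 0.0098
```

>>> servo_tool(plan=[{"slide": [0, 0, -1.5], "twist": [0, 0, 0], "gripper": 0}, {"slide": [0, 0, -1.5], "twist": [0, 0, 0], "gripper": 0}, {"slide": [0, 0, -1.5], "twist": [0, 0, 0], "gripper": 0}, {"slide": [0, 0, -1.5], "twist": [0, 0, 0], "gripper": 0}, {"slide": [0, 0, 0], "twist": [0, 0, 0], "gripper": 0}])

```text
clock: 9.8
tool_pos: [0.4772, -0.0361, 0.1173]
ee_rot: [-0.0, 0.686, 0.728, -0.0]
force: [0.4, -0.2, -0.6]
width: 0.0097
```

>>> servo_tool(plan=[{"slide": [0, 0, -2], "twist": [0, 0, 0], "gripper": 0}, {"slide": [0, 0, -2], "twist": [0, 0, 0], "gripper": 0}, {"slide": [0, 0, -2], "twist": [0, 0, 0], "gripper": 0}, {"slide": [0, 0, 0], "twist": [0, 0, 0], "gripper": 0}])

```text
clock: 10.2
tool_pos: [0.4771, -0.0361, 0.1112]
ee_rot: [-0.0, 0.686, 0.728, -0.0]
force: [-0.3, -0.4, -0.0]
width: 0.0098
```

>>> servo_tool(plan=[{"slide": [0, 0, -2], "twist": [0, 0, 0], "gripper": 0}, {"slide": [0, 0, -2], "twist": [0, 0, 0], "gripper": 0}, {"slide": [0, 0, -1], "twist": [0, 0, 0], "gripper": 0}, {"slide": [0, 0, 0], "twist": [0, 0, 0], "gripper": 0}])

```text
clock: 10.6
tool_pos: [0.4772, -0.0361, 0.1064]
ee_rot: [-0.0, 0.686, 0.728, -0.0]
force: [0.1, -0.1, -0.8]
width: 0.0099
```

>>> servo_tool(plan=[{"slide": [0, 0, -1], "twist": [0, 0, 0], "gripper": 0}, {"slide": [0, 0, -1], "twist": [0, 0, 0], "gripper": 0}, {"slide": [0, 0, -1], "twist": [0, 0, 0], "gripper": 0}, {"slide": [0, 0, -1], "twist": [0, 0, 0], "gripper": 0}, {"slide": [0, 0, 0], "twist": [0, 0, 0], "gripper": 0}])

```text
clock: 11.1
tool_pos: [0.4773, -0.0361, 0.1024]
ee_rot: [-0.0, 0.686, 0.728, -0.0]
force: [-1.1, 0.4, -1.3]
width: 0.0098
```

>>> servo_tool(plan=[{"slide": [0, 0, -0.5], "twist": [0, 0, 0], "gripper": 0}, {"slide": [0, 0, -0.5], "twist": [0, 0, 0], "gripper": 0}, {"slide": [0, 0, -0.5], "twist": [0, 0, 0], "gripper": 0}, {"slide": [0, 0, 0], "twist": [0, 0, 0], "gripper": 0}])

```text
clock: 11.5
tool_pos: [0.4774, -0.0361, 0.1011]
ee_rot: [-0.0, 0.686, 0.728, -0.0]
force: [0.3, 0.4, 0.3]
width: 0.0099
```

>>> servo_tool(plan=[{"slide": [0, 0, -0.5], "twist": [0, 0, 0], "gripper": 0}, {"slide": [0, 0, -0.4], "twist": [0, 0, 0], "gripper": 0}, {"slide": [0, 0, 0], "twist": [0, 0, 0], "gripper": 0}])

```text
clock: 11.8
tool_pos: [0.4775, -0.0361, 0.1006]
ee_rot: [-0.0, 0.686, 0.728, -0.0]
force: [-1.4, -1.1, 2.7]
width: 0.0097
```

>>> servo_tool(plan=[{"slide": [0, 0, -0.4], "twist": [0, 0, 0], "gripper": 0}, {"slide": [0, 0, 0], "twist": [0, 0, 0], "gripper": 0}])

```text
clock: 12.0
tool_pos: [0.4775, -0.0361, 0.1005]
ee_rot: [-0.0, 0.686, 0.728, -0.0]
force: [-2.0, -0.1, 5.7]
width: 0.0098
```

Seated (collar contact ~6 N, depth as expected). Turning clockwise in stages.

>>> servo_tool(plan=[{"slide": [0, 0, 0], "twist": [0, 0, -0.05], "gripper": 0}, {"slide": [0, 0, 0], "twist": [0, 0, -0.05], "gripper": 0}, {"slide": [0, 0, 0], "twist": [0, 0, -0.05], "gripper": 0}, {"slide": [0, 0, 0], "twist": [0, 0, -0.05], "gripper": 0}, {"slide": [0, 0, 0], "twist": [0, 0, -0.05], "gripper": 0}, {"slide": [0, 0, 0], "twist": [0, 0, -0.05], "gripper": 0}, {"slide": [0, 0, 0], "twist": [0, 0, -0.05], "gripper": 0}, {"slide": [0, 0, 0], "twist": [0, 0, -0.05], "gripper": 0}])

```text
clock: 12.8
tool_pos: [0.478, -0.0361, 0.1006]
ee_rot: [0.0, 0.817, 0.577, 0.001]
force: [-0.5, 0.4, 3.7]
width: 0.0099
```

Run:
```python
from h import *
s=arm.read_state();print(s['tool_pos'],s['ee_rot'],s['force'],s['torque'])
```

```text
[ 0.47797594 -0.03609186  0.10057934] [4.08410250e-04 8.17033644e-01 5.76589613e-01 5.24438286e-04] [-0.51695344  0.44080573  3.69354061] [-0.01216539  0.23952381  0.0686301 ]
```

>>> servo_tool(plan=[{"slide": [0, 0, 0], "twist": [0, 0, -0.05], "gripper": 0}, {"slide": [0, 0, 0], "twist": [0, 0, -0.05], "gripper": 0}, {"slide": [0, 0, 0], "twist": [0, 0, -0.05], "gripper": 0}, {"slide": [0, 0, 0], "twist": [0, 0, -0.05], "gripper": 0}, {"slide": [0, 0, 0], "twist": [0, 0, -0.05], "gripper": 0}, {"slide": [0, 0, 0], "twist": [0, 0, -0.05], "gripper": 0}, {"slide": [0, 0, 0], "twist": [0, 0, -0.05], "gripper": 0}, {"slide": [0, 0, 0], "twist": [0, 0, -0.05], "gripper": 0}])

```text
clock: 13.6
tool_pos: [0.4784, -0.0363, 0.1006]
ee_rot: [0.001, 0.915, 0.403, 0.001]
force: [1.0, 0.2, 2.0]
width: 0.0098
```

Run:
```python
from h import *
s=arm.read_state();print(s['tool_pos'],s['ee_rot'],s['force'],s['torque'])
c=cap('wrist','w7');d=cap('side','s7')['pixels']
cv2.imwrite('pics/s7c.png',cv2.resize(d[120:240,260:400],None,fx=5,fy=5,interpolation=cv2.INTER_CUBIC))
```

```text
[ 0.47843438 -0.03634932  0.10061249] [8.72532226e-04 9.15281977e-01 4.02811393e-01 1.05993846e-03] [0.98417449 0.20017755 2.04755738] [-0.18715762 -0.02197752  0.10379304]
```

View pics/s7c.png

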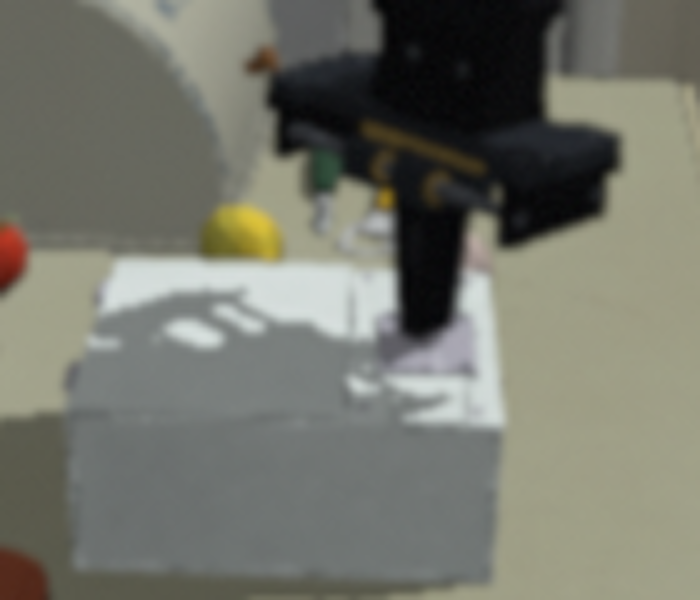

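View pics/w7.png

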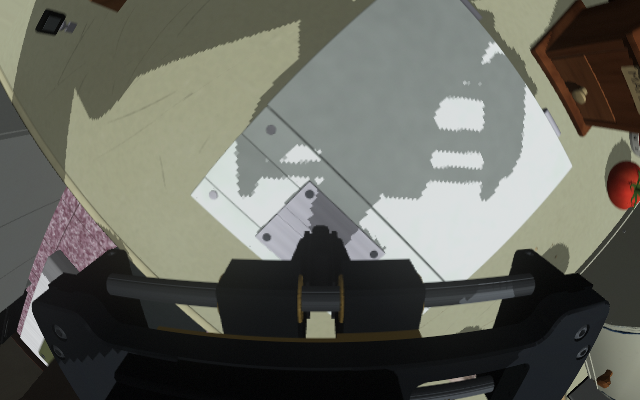

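>>> servo_tool(plan=[{"slide": [0, 0, 0], "twist": [0, 0, -0.05], "gripper": 0}, {"slide": [0, 0, 0], "twist": [0, 0, -0.05], "gripper": 0}, {"slide": [0, 0, 0], "twist": [0, 0, -0.05], "gripper": 0}, {"slide": [0, 0, 0], "twist": [0, 0, -0.05], "gripper": 0}, {"slide": [0, 0, 0], "twist": [0, 0, -0.05], "gripper": 0}, {"slide": [0, 0, 0], "twist": [0, 0, 0], "gripper": 0}])

```text
clock: 14.3
tool_pos: [0.4786, -0.0366, 0.1006]
ee_rot: [0.001, 0.958, 0.287, 0.001]
force: [1.4, -1.5, 3.2]
width: 0.01
```

Run:
```python
from h import *
s=arm.read_state();print(s['tool_pos'],s['ee_rot'],s['force'],s['torque'])
d=cap('side','s8')['pixels']
cv2.imwrite('pics/s8c.png',cv2.resize(d[120:240,260:400],None,fx=5,fy=5,interpolation=cv2.INTER_CUBIC))
```

```text
[ 0.47859572 -0.03660885  0.10060165] [0.00101348 0.95796042 0.28689563 0.00130347] [ 1.41727677 -1.46419382  3.15947724] [-0.42896387 -0.41348896  0.0712125 ]
```

View pics/s8c.png

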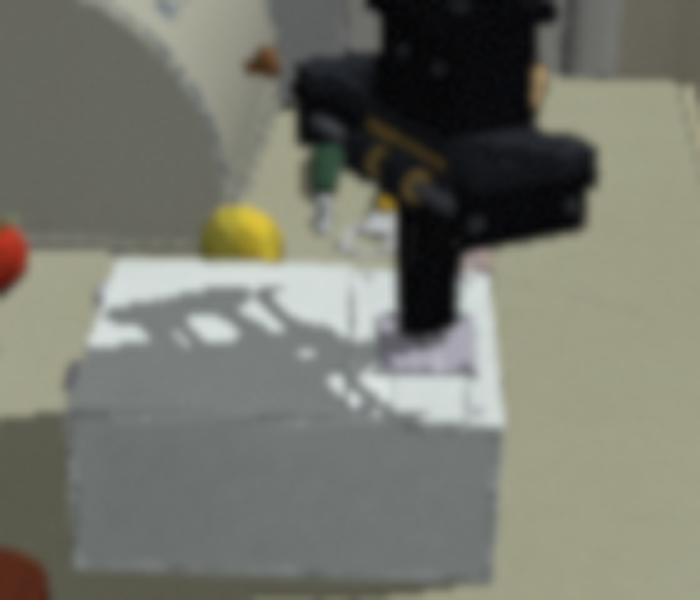

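>>> servo_tool(plan=[{"slide": [0, 0, 0], "twist": [0, 0, -0.05], "gripper": 0}, {"slide": [0, 0, 0], "twist": [0, 0, -0.05], "gripper": 0}, {"slide": [0, 0, 0], "twist": [0, 0, -0.05], "gripper": 0}, {"slide": [0, 0, 0], "twist": [0, 0, -0.05], "gripper": 0}, {"slide": [0, 0, 0], "twist": [0, 0, 0], "gripper": 0}, {"slide": [0, 0, 0], "twist": [0, 0, 0], "gripper": 0}])

```text
clock: 14.95
tool_pos: [0.4786, -0.0368, 0.1006]
ee_rot: [0.001, 0.982, 0.19, 0.001]
force: [4.1, -3.9, 2.1]
width: 0.0099
```

Run:
```python
from h import *
s=arm.read_state();print(s['tool_pos'],s['ee_rot'],s['force'],s['torque'])
d=cap('side','s9')['pixels']
cv2.imwrite('pics/s9c.png',cv2.resize(d[120:240,260:400],None,fx=5,fy=5,interpolation=cv2.INTER_CUBIC))
```

```text
[ 0.47857202 -0.03679483  0.10059771] [0.00105882 0.98172631 0.1902906  0.00135046] [ 4.05944691 -3.86022189  2.10914307] [-0.80983684 -0.67710283  0.07039606]
```

View pics/s9c.png

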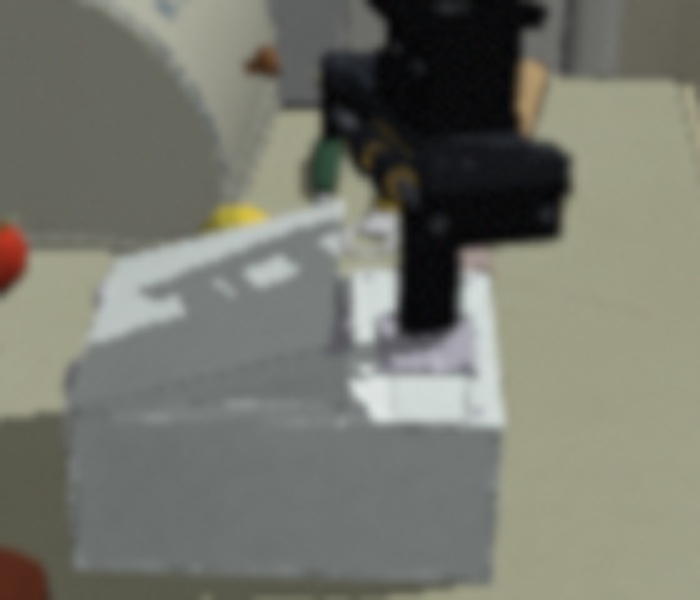

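The lid has popped (front edge at side crop (340,200)). Relaxing the side load, then releasing.

>>> servo_tool(plan=[{"slide": [0.4, -0.4, 0.2], "twist": [0, 0, 0], "gripper": 0}, {"slide": [0, 0, 0], "twist": [0, 0, 0], "gripper": 0}, {"slide": [0, 0, 0], "twist": [0, 0, 0], "gripper": 0}])

```text
clock: 15.3
tool_pos: [0.4786, -0.0368, 0.1006]
ee_rot: [0.001, 0.982, 0.19, 0.001]
force: [5.0, -2.5, 2.5]
width: 0.0097
```

>>> servo_tool(plan=[{"slide": [0.6, -0.3, 0], "twist": [0, 0, 0], "gripper": 0}, {"slide": [0, 0, 0], "twist": [0, 0, 0], "gripper": 0}])

```text
clock: 15.5
tool_pos: [0.4786, -0.0369, 0.1005]
ee_rot: [0.0, 0.982, 0.189, 0.0]
force: [2.0, -2.9, 4.8]
width: 0.01
```

Force is small now. Opening gently.

>>> servo_tool(plan=[{"slide": [0, 0, 0], "twist": [0, 0, 0], "gripper": 0.14}, {"slide": [0, 0, 0], "twist": [0, 0, 0], "gripper": 0.18}, {"slide": [0, 0, 0], "twist": [0, 0, 0], "gripper": 0.22}, {"slide": [0, 0, 0], "twist": [0, 0, 0], "gripper": 0.28}, {"slide": [0, 0, 0], "twist": [0, 0, 0], "gripper": 0.28}, {"slide": [0, 0, 0], "twist": [0, 0, 0], "gripper": 0.28}])

```text
clock: 16.1
tool_pos: [0.478, -0.0368, 0.0996]
ee_rot: [-0.0, 0.982, 0.189, -0.001]
force: [-0.9, 0.4, -0.3]
width: 0.0267
```

Run:
```python
from h import *
c=cap('wrist','w10');im=c['pixels'];cv2.imwrite('pics/w10c.png',cv2.resize(im[180:300,240:400],None,fx=5,fy=5,interpolation=cv2.INTER_CUBIC))
```

```text
(no output)
```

View pics/w10c.png

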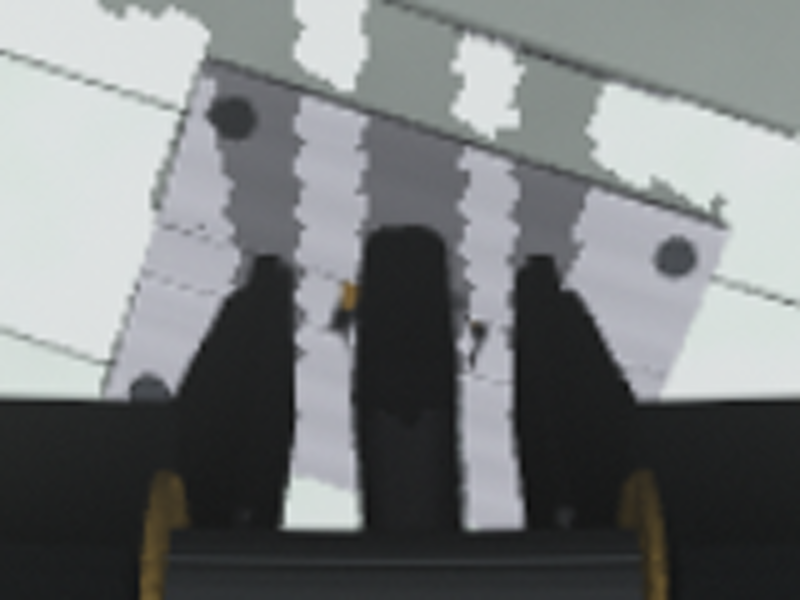

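Both fingers are clear of the head. Withdrawing straight up, then to the front.

>>> servo_tool(plan=[{"slide": [0, 0, 5], "twist": [0, 0, 0], "gripper": 0.28}, {"slide": [0, 0, 10], "twist": [0, 0, 0], "gripper": 0.28}, {"slide": [0, 0, 15], "twist": [0, 0, 0], "gripper": 0.28}, {"slide": [0, 0, 20], "twist": [0, 0, 0], "gripper": 0.28}, {"slide": [0, 0, 20], "twist": [0, 0, 0], "gripper": 0.28}, {"slide": [0, 0, 20], "twist": [0, 0, 0], "gripper": 0.28}, {"slide": [0, 0, 20], "twist": [0, 0, 0], "gripper": 0.28}, {"slide": [0, 0, 20], "twist": [0, 0, 0], "gripper": 0.28}, {"slide": [0, 0, 20], "twist": [0, 0, 0], "gripper": 0.28}, {"slide": [-10, 0, 0], "twist": [0, 0, 0], "gripper": 0.28}, {"slide": [-20, 0, 0], "twist": [0, 0, 0], "gripper": 0.28}, {"slide": [-20, 0, 0], "twist": [0, 0, 0], "gripper": 0.28}, {"slide": [-10, 0, 0], "twist": [0, 0, 0], "gripper": 0.28}, {"slide": [0, 0, 0], "twist": [0, 0, 0], "gripper": 0.28}, {"slide": [0, 0, 0], "twist": [0, 0, 0], "gripper": 0.28}])

```text
clock: 17.65
tool_pos: [0.4185, -0.0368, 0.2501]
ee_rot: [0.0, 0.982, 0.189, 0.0]
force: [0.7, -0.4, -0.3]
width: 0.0267
```

Run:
```python
from h import *
a=cap('side','s11')['pixels'][120:240,260:400];b=cap('wrist','w11')['pixels'];e=cap('scene','c11')['pixels']
cv2.imwrite('pics/s11c.png',cv2.resize(a,None,fx=5,fy=5,interpolation=cv2.INTER_CUBIC))
s=arm.read_state();print(s['tool_pos'],s['force'],s['joint_vel'].round(3))
```

```text
[ 0.41877897 -0.03683384  0.2499829 ] [ 0.25469701 -0.07700682 -0.15012676] [ 0.002  0.003 -0.001  0.001  0.003 -0.001]
```

View pics/s11c.png

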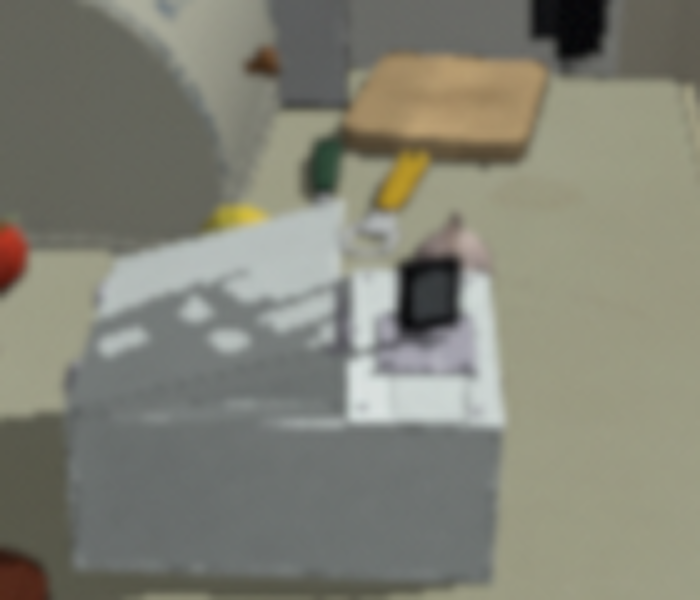

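View pics/w11.png

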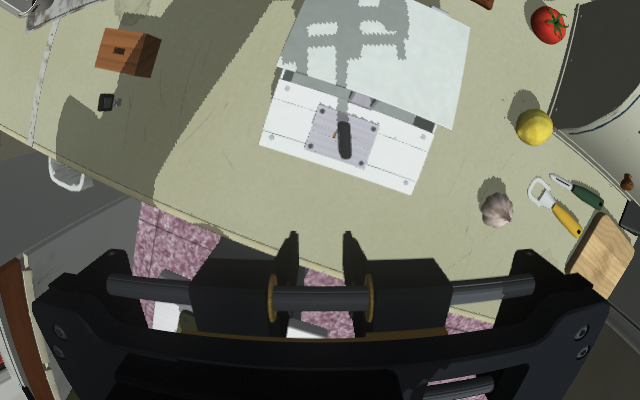

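View pics/c11.png

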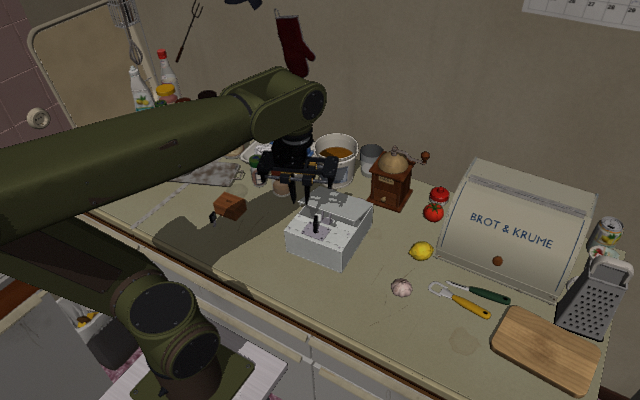

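The key stands upright in the lock, turned (wrist (344,140)). The lid is up, the hand is clear and the other objects look undisturbed.

```bash
python3 -c "
from h import *
print(arm.close_job())"
```

```text
the job is handed in; nothing more can be done
None
```

The medicine box is open: the lid has popped up and the key is still in the lock, turned clockwise. I handed the job in at about 18 s on the robot's clock, within the 72 s limit.

- **Grasp:** I took the larger key from the wooden stand, not the small look-alike beside it.
- **Insertion:** I found the slot with the wrist camera and corrected the position twice before pushing in. The collar came to rest at the expected depth, with about 6 N on it.
- **Turn:** I turned the hand about 1.25 rad in steps, and the lid popped between 1.05 and 1.25 rad. The highest force I read was about 6 N. That includes a side load of up to 5.6 N near the end of the turn, because the hand was slightly off the lock's axis. My first try at easing that load changed little; a second one reduced it before I let go.
- **Last checks:** The pictures show the key upright and turned in the lock and the lid raised. The gripper is clear at near-zero force, and the lemon, garlic and small key look undisturbed. In the last scene picture the arm hides the salt and spice jars, so I did not check those two at the end. Force was read only at the end of each move, so a brief higher peak could have been missed. I did not measure the lid angle or the final key depth as numbers.

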